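# Roll a front-panel overlay down under the lamp bar

### The job

Bed the adhesive-backed overlay sheet down with the two-roller hand press: stand the press lengthwise on the sheet at the clamp-block end, then roll it along the middle of the sheet to the other end, pushing a spring knob well down as it rolls but without forcing it hard. The press fits under the lamp bar but your hand does not: let go with the press standing half-way under the bar, take the knob on the other side and pull it on through, never lifting it off the sheet or bumping the bar. Leave it standing on the sheet against or close to the low lip and let go, with the other things on the bench left where they are.

Things in the scene. Friction and masses are not known exactly. Their poses are not given: they have to be found in the camera images.
- roller_mid (a point): Middle of the hand press, an aluminium carriage 190 mm long on two rollers, both ends alike: centre of its raised central block, 45 mm above what the rollers stand on. x = its length and rolling direction, z up. The block is 70 mm long, 34 mm wide (y), and spans 34 to 66 mm above the ground: lift and carry the press by it, gripped across y.
- roller: The same hand press (about 0.44 kg), origin on the ground under its middle, same axes. Rubber rollers 32 mm diameter, 60 mm wide, freely turning, axles at x = -76 and +76 mm. The carriage below block and knobs is 34 mm wide, 20 to 34 mm above the ground. The top of the press (knobs) is 78 mm high.
- knob_a_grip (a point): Centre of the black spring knob 72 mm from the middle at the press's -x end: upright cylinder, 24 mm diameter, 30 mm tall, centre 63 mm above the ground. It slides down up to 14 mm on a spring (2 N preload, then 0.8 N per mm, 13 N at the stop) and springs back. 6 to 10 mm down gives the right pressure. Not for lifting.
- knob_b_grip (a point): Centre of the identical spring knob at the press's +x end.
- sheet_mid (a point): Centre of the top face of the overlay sheet: rigid, white, 482 x 88 mm, fixed on the laminating bed, top 20 mm above the bench. x along its length, from the clamp-block end (start) to the low-lip end (finish). z up. Standing on the sheet, the press's middle can lie between x = -150 and +150 mm.
- sheet: The same sheet, origin at the centre of its underside, 3 mm lower.
- bed: The fixed aluminium bed under the sheet, 500 x 120 mm, origin on the bench under the sheet's centre, same axes. Start end: a dark clamp block 48 mm high at x = -242 to -278 mm, with two round steel nuts 12 mm taller. Finish end: a plain low lip, 7 mm above the sheet, at x = 242 mm.
- bar_mid (a point): Centre of the grey lamp bar that bridges the sheet crosswise at its middle (x = 0): 24 mm wide along the sheet, 168 mm long across it, underside 90 mm and top 104 mm above the sheet, on two posts 24 x 14 mm at y = -77 and +77 mm.
- bar: The lamp bar with its posts, origin on the bench under its centre. Fixed; must not be bumped.
- bin: Bystander: open plastic parts bin, 100 x 130 x 55 mm, origin under its centre; it and the press stand left and right on the near side of the bed, either way round.
- spool: Bystander: metal solder spool, 52 mm diameter, 40 mm tall, origin under its centre.
- pcb: Bystander: circuit board, 70 x 100 mm, 9 mm tall, origin under its centre.
- meter: Bystander: hand multimeter lying flat, 75 x 150 x 32 mm, origin under its centre.
- driver: Bystander: screwdriver lying down, 160 mm long.
- flux: Bystander: small jar, 44 mm diameter, 70 mm tall.
- cup: Bystander: black cup, 72 mm diameter, 90 mm tall.

How it is judged:
By the outcome, as a careful person would: the job done as asked, in the order asked, and still so for the second after the job is handed in, with the robot touching nothing.
It also fails if it takes over 67 s, if anything falls off the work surface, if the arm or the gripper's body presses on something with over 40 N, if the wrist force passes 120 N, or if a joint passes its speed limit or range.

### The arm

A 7-joint arm with a two-finger parallel gripper is mounted at the origin on the work surface. World frame = base frame: x ahead of the robot, y to its left, z up, the work surface at z = 0. Lengths are in m, angles in rad, forces in N, time in s.
With the tool pointing down it reaches from about 0.425 to 0.925 m from the base axis. Payload 6.8 kg.
Tool frame: the origin (TCP) lies midway between the tips of the shut fingers; the grasp point (between the pads) lies 19 mm behind it (grip_point_offset is the distance from the TCP to the grasp point, in m); y points along the fingers, x is the direction in which the jaws open and shut, and the axes are right-handed (so a half turn about y gives the same grasp; the last joint's range is limited). The gripper opens to 85 mm and grips with 20 to 120 N. Pads are 22 mm wide; open, the fingers measure 114 mm over their backs; the gripper's body (76 mm by 85 mm) begins 54 mm behind the grasp point. The pads swing forward as they close: fully open they stand 13 mm farther back than shut.
Start: joints at [0.994, 0.477, 0.022, 1.555, -0.011, 1.109, -0.083], TCP at [0.305, -0.602, 0.231] pointing down, gripper open.
Joint ranges: [-2.96, 2.96], [-0.34, 2.1], [-1.41, 1.46], [0.24, 2.44], [-1.37, 4.51], [0.17, 1.92], [-2.96, 2.96]. Speed limits (rad/s): [2.39, 2.39, 3.14, 3.14, 3.14, 3.14, 3.14].

### API

Orientations are given as a unit quaternion [w, x, y, z].
In Python, from station import get_obs, read_camera, hand_in, grip_point_offset gives the robot as it stands.
- The arm moves only by the tool play_rows, never from a script. Its argument "increments" is a list of rows, each a list of 2 entries, a list of its own where there are three numbers: the shift along the tool's x, y, z in m, then the turn, a rotation vector about the tool's x, y, z in degrees. In form: [[[tx, ty, tz], [ax, ay, az]], ...]. A call has 1 to 20 rows; each row shifts and turns the commanded pose from where the row before left it, along the tool's axes as they then stand; what a row does not reach is not made up. A row lasts 1/12 s, in which the tool goes at most 41.7 mm and 7.16 degrees, less where a joint would pass 70% of its speed; a pose out of reach is approached as far as the arm can. A call with a gripper value outside its range is refused whole. "gripper" is the finger opening in m, from 0 to 0.0854, set as the call begins (left out, the last holds). The fingers move at their own pace and stop on an object; "grip_force" is the grip in N (left out, the last holds). Time passes only in rows, so rows that do not move let the fingers close. It gives the time, the measured TCP pose, the force and the opening at its end, in the units of the state.
- get_obs(): the state, without advancing time (a new reading comes with each control period).
- read_camera(name): name is "side" or "top" or "wrist"; returns a dict with "color" (400x640x3 uint8, red, green, blue), "range_z" (400x640 float32, m along the optical axis (not along the pixel's ray), 0 where there is no reading), "intrinsics" (3x3 intrinsics, pixels), "dist_coeffs" ([k1, k2, p1, p2, k3] as OpenCV has them; the pictures are not rectified), "R" (3x3) and "t" (3): a world point X has camera coordinates R X + t; the wrist camera has in their place "hand_eye" (4x4, takes a point from camera to tool coordinates, whose origin is the TCP and whose axes are the tool frame's). Camera axes: x right, y down, z forward; pixel columns grow to the right and rows downward; lengths in m; the calibration is good to about 2 mm. A picture is of the moment at which its call begins: read the wrist's pose just before it.
- hand_in(): hands the job in, once; it reports no verdict.
The state is a dict: "t": time; "q": joint angles; "joint_vel": joint speeds; "joint_torque": joint torques, N m; "eef_pos": TCP position; "tool_rot": TCP orientation; "contact_force": force on the tool from outside, world axes, zero at the start; "torque": the same for the moment, N m; "gripper_width": opening from 0.0 (shut) to 1.0 (fully open).
Only numpy, scipy, OpenCV 4.12 (cv2) and the standard library are available. Lean on these libraries where they do the work, as an engineer would, in place of code of your own. Each camera call takes 0.05 s, during which the arm holds its last target. There are 200 camera calls.

## Working session

There is one attempt and no reset: what is moved stays moved. The work goes in short steps, Python scripts to look and compute and a tool call to move; the robot and the scene stay as the last step left them, time stands still between calls to the robot, and variables do not carry over. Pictures are saved under pics/ and viewed, about 8 in all and at most 12, crops included, and the job is handed in when it is done.

Besides the shell and the picture viewer there is one more tool, called after "Request:" as a command line: name --argument value ..., lists and objects as JSON in quotes. play_rows: Moves the arm, as the interface text tells. Its arguments: {"type":"object","properties":{"increments":{"type":"array","items":{"type":"array"}},"gripper":{"type":"number"},"grip_force":{"type":"number"}},"required":["increments"]}

```bash
ls; mkdir -p pics; cat > h.py <<'E'
import numpy as np, cv2
from station import get_obs, read_camera, hand_in, grip_point_offset
from scipy.spatial.transform import Rotation as Ro
def cloud(name):
    o=get_obs(); c=read_camera(name)
    K=np.array(c['intrinsics']);d=np.array(c['dist_coeffs']);z=c['range_z']
    v,u=np.mgrid[0:400,0:640]
    p=cv2.undistortPoints(np.stack([u,v],-1).reshape(-1,1,2).astype(np.float64),K,d).reshape(400,640,2)
    P=np.dstack([p*z[...,None],z])
    if name=='wrist':
        H=np.array(c['hand_eye']);w=np.array(o['tool_rot']);R=Ro.from_quat(np.r_[w[1:],w[0]]).as_matrix()
        W=(P@H[:3,:3].T+H[:3,3])@R.T+o['eef_pos']
    else:
        W=(P-np.array(c['t']))@np.array(c['R'])
    W[z==0]=np.nan
    return c['color'],W
def save(n,img): cv2.imwrite('pics/'+n,img[...,::-1])
E
python3 - <<'E'
from h import *
o=get_obs();print({k:np.round(v,3) for k,v in o.items()},grip_point_offset)
for n in ('top','side'):
    c,W=cloud(n);np.savez(n,c=c,W=W);save(n+'.png',c)
E
```

```text
pics
{'t': np.float64(0.0), 'q': array([ 0.994,  0.478,  0.022,  1.556, -0.011,  1.109, -0.083]), 'joint_vel': array([-0.001, -0.002, -0.002, -0.   , -0.   , -0.   , -0.002]), 'joint_torque': array([ 1.0000e-03, -5.9644e+01,  1.6090e+00, -2.8119e+01,  1.3000e-02,
        9.0000e-03,  0.0000e+00]), 'eef_pos': array([ 0.305, -0.602,  0.23 ]), 'tool_rot': array([ 0.603, -0.602,  0.371, -0.37 ]), 'contact_force': array([-0.286, -0.001,  0.448]), 'torque': array([-0.005, -0.045, -0.016]), 'gripper_width': np.float64(1.002)} 0.0187
```

View pics/top.png

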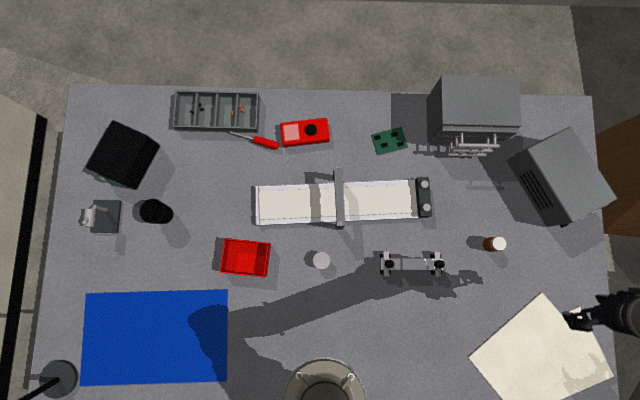

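View pics/side.png

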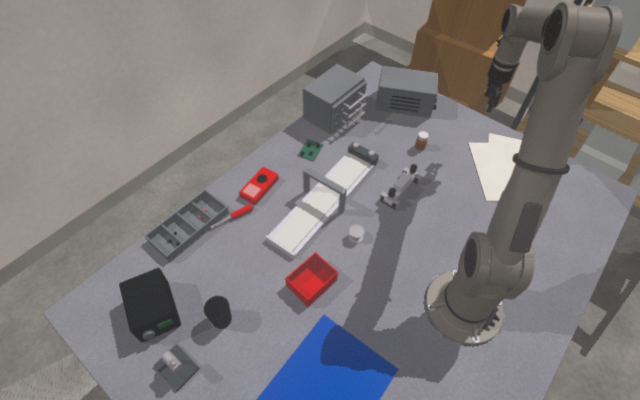

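The top view shows the clamp block at (424,197), the bar at (339,197), the low lip at (256,205), the press knobs at (389,264) and (438,264), the spool at (321,260) and the bin at (246,258). Next I'll measure these.

```bash
python3 - <<'E'
from h import *
d=np.load('top.npz');W=d['W'];c=d['c'].astype(int)
v,u=np.mgrid[0:400,0:640]
def box(m): 
    P=W[m][:, :2].astype(np.float32); r=cv2.minAreaRect(P); print(len(P),r, cv2.boxPoints(r).round(4).tolist(), 'z',np.percentile(W[m][:,2],[5,50,95]).round(4))
def reg(a,b,e,f): return (u>a)&(u<b)&(v>e)&(v<f)&np.isfinite(W[...,2])
z=W[...,2]
print('sheet');box(reg(250,440,170,232)&(z>.012)&(z<.024)&(c.min(-1)>60))
print('sheetall');box(reg(250,440,170,232)&(z>.012)&(z<.03))
print('bar');box(reg(325,355,160,232)&(z>.115)&(z<.132))
print('clamp');box(reg(405,440,170,225)&(z>.04)&(z<.07))
print('lip');
print('press');box(reg(370,455,245,285)&(z>.012)&(z<.09))
print('block');box(reg(395,432,250,280)&(z>.055)&(z<.075))
for a,b in((378,400),(427,448)):
    m=reg(a,b,250,280)&(z>.068)&(z<.09); print('knob',m.sum(),W[m].mean(0),np.median(W[m],0))
print('spool');box(reg(305,335,245,275)&(z>.03)&(z<.05))
c2=d['c'][150:290,230:460]; save('crop.png',cv2.resize(c2,None,fx=3.4,fy=3.4,interpolation=cv2.INTER_CUBIC))
E
```

```text
sheet
5518 ((0.5677672028541565, -0.04186859726905823), (0.14451761543750763, 0.5234224796295166), 4.054860591888428) [[0.4772000014781952, 0.21410000324249268], [0.51419997215271, -0.30799999833106995], [0.6583999991416931, -0.2978000044822693], [0.6212999820709229, 0.22429999709129333]] z [0.015  0.0195 0.0231]
sheetall
5894 ((0.5723085999488831, -0.04228737950325012), (0.15422724187374115, 0.5235804915428162), 3.131679058074951) [[0.48100000619888306, 0.21490000188350677], [0.5095999836921692, -0.30790001153945923], [0.6636000275611877, -0.2994999885559082], [0.6349999904632568, 0.2232999950647354]] z [0.0151 0.0198 0.0243]
bar
510 ((0.5791014432907104, -0.02878761664032936), (0.16682486236095428, 0.024276981130242348), 4.067414283752441) [[0.4950000047683716, -0.022600000724196434], [0.4968000054359436, -0.046799998730421066], [0.6632000207901001, -0.03500000014901161], [0.6614000201225281, -0.01080000028014183]] z [0.1206 0.1244 0.1275]
clamp
491 ((0.5969322323799133, -0.2877086400985718), (0.12001504004001617, 0.037335172295570374), 4.014219760894775) [[0.5357999801635742, -0.2
[... 610 characters left out ...]
85474) [[0.3799000084400177, -0.21449999511241913], [0.3817000091075897, -0.2858999967575073], [0.4129999876022339, -0.2851000130176544], [0.41119998693466187, -0.21369999647140503]] z [0.0622 0.0664 0.0698]
knob 57 [ 0.39419694 -0.17727935  0.07791447] [ 0.39338039 -0.17660943  0.07806606]
knob 62 [ 0.39663398 -0.32100963  0.07761166] [ 0.39673169 -0.3210568   0.07825348]
spool
242 ((0.39945298433303833, 0.016127271577715874), (0.049833279103040695, 0.04943990334868431), 64.99700927734375) [[0.36649999022483826, 0.004000000189989805], [0.41130000352859497, -0.016899999231100082], [0.4323999881744385, 0.028300000354647636], [0.38760000467300415, 0.04919999837875366]] z [0.0367 0.0404 0.044 ]
```

View pics/crop.png

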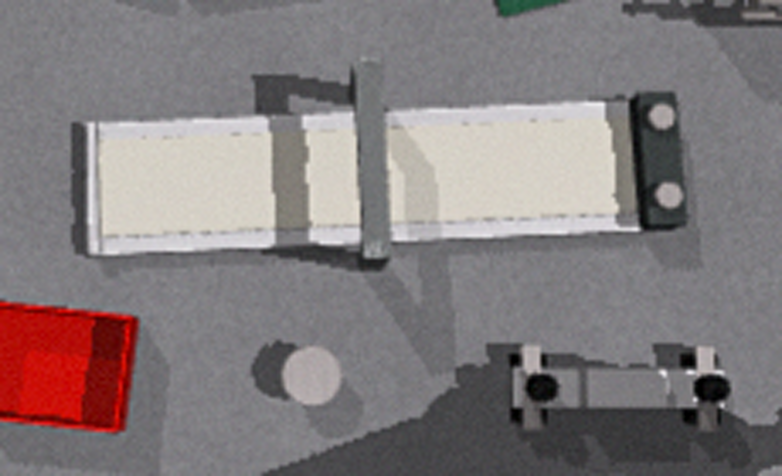

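Request:
play_rows --increments '[[[0,0,0],[0,-7.144,0]],[[0,0,0],[0,-7.144,0]],[[0,0,0],[0,-7.144,0]],[[0,0,0],[0,-7.144,0]],[[0,0,0],[0,-7.144,0]],[[0,0,0],[0,-7.144,0]],[[0,0,0],[0,-7.144,0]],[[0,0,0],[0,-7.144,0]],[[0,0,0],[0,-7.144,0]],[[0.0088,0,0.0319],[0,0,0]],[[0.0088,0,0.0319],[0,0,0]],[[0.0088,0,0.0319],[0,0,0]],[[0.0088,0,0.0319],[0,0,0]],[[0.0088,0,0.0319],[0,0,0]],[[0.0088,0,0.0319],[0,0,0]],[[0.0088,0,0.0319],[0,0,0]],[[0.0088,0,0.0319],[0,0,0]],[[0.0088,0,0.0319],[0,0,0]],[[0.0088,0,0.0319],[0,0,0]],[[0.0088,0,0.0319],[0,0,0]]]' --gripper 0.085

```text
t: 1.77
eef_pos: [0.3945, -0.2477, 0.2311]
tool_rot: [0.707, -0.707, -0.007, 0.007]
contact_force: [1.5, -0.3, -0.3]
gripper_width: 0.999
```

```bash
cat >> h.py <<'E'
def pose():
    o=get_obs();w=np.array(o['tool_rot']);R=Ro.from_quat(np.r_[w[1:],w[0]]).as_matrix()
    print('t %.2f'%o['t'],'pos',np.round(o['eef_pos'],4),'alpha %.2f'%np.degrees(np.arctan2(R[1,0],R[0,0])),'tilt',R[2].round(4),'F',np.round(o['contact_force'],1),'g %.3f'%(o['gripper_width']*.0854))
    return np.array(o['eef_pos']),R
def to(target,alpha=None):
    "tool shift (m) along present tool axes to target, turn about tool y (deg)"
    p,R=pose(); print('shift',((np.array(target)-p)@R).round(4), 'turn', None if alpha is None else round(np.degrees(np.arctan2(R[1,0],R[0,0]))-alpha,2))
E
python3 - <<'E'
from h import *
pose()
c,W=cloud('wrist');save('w1.png',c);np.savez('w1',c=c,W=W)
print(np.round(read_camera('wrist')['hand_eye'],3))
z=W[...,2];print(np.isfinite(z).mean())
m=np.isfinite(z)&(z>.055)&(z<.09)&(abs(W[...,0]-.396)<.06)&(abs(W[...,1]+.25)<.12)
b=m&(abs(W[...,1]+.25)<.045)&(z<.072)
print(b.sum(),cv2.minAreaRect(W[b][:,:2].astype(np.float32)),np.median(W[b],0))
for s in(1,-1):
    k=m&(z>.072)&((W[...,1]+.25)*s>.05); print('knob',k.sum(),W[k].mean(0) if k.any() else None)
E
```

```text
t 1.77 pos [ 0.3945 -0.2477  0.2311] alpha 1.15 tilt [-4.e-04 -1.e+00  0.e+00] F [ 1.5 -0.3 -0.3] g 0.085
[[ 1.    -0.    -0.001  0.001]
 [ 0.001 -0.322  0.947 -0.143]
 [-0.001 -0.947 -0.322  0.085]
 [ 0.     0.     0.     1.   ]]
0.9959921875
2468 ((0.39704856276512146, -0.246601402759552), (0.03400908410549164, 0.06987263262271881), 0.7781327366828918) [ 0.39699163 -0.24379682  0.06568229]
knob 599 [ 0.39583198 -0.17468351  0.07770239]
knob 421 [ 0.39828949 -0.31748345  0.07734373]
```

View pics/w1.png

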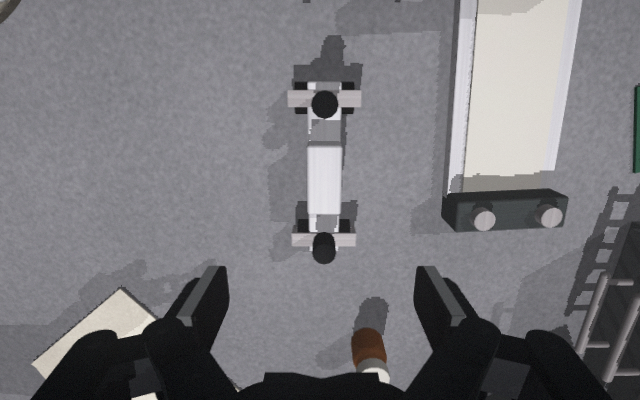

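The wrist view shows the press with its block at (325,180) and knobs at (324,103) and (324,247), aligned between the fingers. I'll descend and grip the block.

Request:
play_rows --increments '[[[0.0025,0.025,0],[0,0,0]],[[0,0.03,0],[0,0,0]],[[0,0.03,0],[0,0,0]],[[0,0.03,0],[0,0,0]],[[0,0.03,0],[0,0,0]],[[0,0.03,0],[0,0,0]],[[0,0.017,0],[0,0,0]],[[0,0.01,0],[0,0,0]],[[0,0,0],[0,0,0]]]'

```text
t: 2.62
eef_pos: [0.3958, -0.249, 0.0274]
tool_rot: [0.708, -0.706, -0.006, 0.008]
contact_force: [0.6, -1.0, 1.2]
gripper_width: 0.994
```

Request:
play_rows --increments '[[[0,0,0],[0,0,0]],[[0,0,0],[0,0,0]],[[0,0,0],[0,0,0]],[[0,0,0],[0,0,0]],[[0,0,0],[0,0,0]],[[0,0,0],[0,0,0]],[[0,0,0],[0,0,0]],[[0,0,0],[0,0,0]]]' --gripper 0.02 --grip_force 50

```text
t: 3.28
eef_pos: [0.398, -0.2499, 0.0305]
tool_rot: [-0.707, 0.708, 0.008, -0.006]
contact_force: [-0.6, -0.3, 5.5]
gripper_width: 0.389
```

```bash
python3 - <<'E'
from h import *
pose()
E
```

```text
t 3.28 pos [ 0.398  -0.2499  0.0305] alpha 1.14 tilt [ 0.0018 -1.     -0.0014] F [-0.6 -0.3  5.5] g 0.033
```

Request:
play_rows --increments '[[[0,-0.01,0],[0,0,0]],[[0,-0.02,0],[0,0,0]],[[0,-0.03,0],[0,0,0]],[[0,-0.03,0],[0,-2.86,0]],[[0.01,0,0.004],[0,0,0]],[[0.02,0,0.007],[0,0,0]],[[0.025,0,0.008],[0,0,0]],[[0.025,0,0.008],[0,0,0]],[[0.025,0,0.008],[0,0,0]],[[0.025,0,0.008],[0,0,0]],[[0.025,0,0.008],[0,0,0]],[[0.02,0,0.008],[0,0,0]],[[0.015,0,0.005],[0,0,0]],[[0.006,0,0.003],[0,0,0]],[[0,0,0],[0,0,0]],[[0,0,0],[0,0,0]]]'

```text
t: 4.62
eef_pos: [0.5868, -0.1689, 0.1187]
tool_rot: [0.707, -0.707, -0.024, 0.025]
contact_force: [0.0, -1.0, -4.5]
gripper_width: 0.392
```

```bash
python3 - <<'E'
from h import *
p,R=pose()
c,W=cloud('wrist');save('w2.png',c);np.savez('w2',c=c,W=W)
z=W[...,2]
C=np.array([.579,-.029]);ex=np.array([-.0698,.9976]);ey=np.array([-.9976,-.0698])
S=np.dstack([(W[...,:2]-C)@ex,(W[...,:2]-C)@ey])
print('tcp sheet',(p[:2]-C)@ex,(p[:2]-C)@ey)
# sheet/bed edges by slices
for x0 in(-.04,-.03,.03,.06,.1):
    m=np.isfinite(z)&(abs(S[...,0]-x0)<.006)&(z>.014)&(z<.025)
    if m.any(): print('bed y range',x0,m.sum(),np.percentile(S[m][:,1],[1,99]).round(4),np.median(z[m]).round(4))
m=np.isfinite(z)&(z>.117)&(z<.130)&(abs(S[...,0])<.04)&(abs(S[...,1])<.1)
print('bar',m.sum(),cv2.minAreaRect(S[m].astype(np.float32)) if m.any() else 0)
# press parts, tool frame
T=(W-p)@R
k=np.isfinite(z)&(abs(T[...,0])<.04)&(abs(T[...,2])<.11)&(T[...,1]>-.06)&(T[...,1]<.04)
for lo,hi in((.05,.1),(-.1,-.05)):
    q=k&(T[...,2]>lo)&(T[...,2]<hi)&(T[...,1]<-.03+.015)
    print(q.sum(),T[q].mean(0) if q.any() else 0,W[q][:,2].max() if q.any() else 0)
E
```

```text
t 4.62 pos [ 0.5868 -0.1689  0.1187] alpha 4.01 tilt [-1.9e-03 -1.0e+00  1.0e-04] F [ 0.  -1.  -4.5] g 0.033
tcp sheet -0.140102648695511 0.001941389093794852
bed y range -0.04 1826 [-0.0615  0.0568] 0.0195
bed y range -0.03 3340 [-0.0611  0.0564] 0.0197
bar 0 0
5230 [ 0.00054038 -0.04730537  0.07500137] 0.16892552366375857
0 0 0
```

View pics/w2.png

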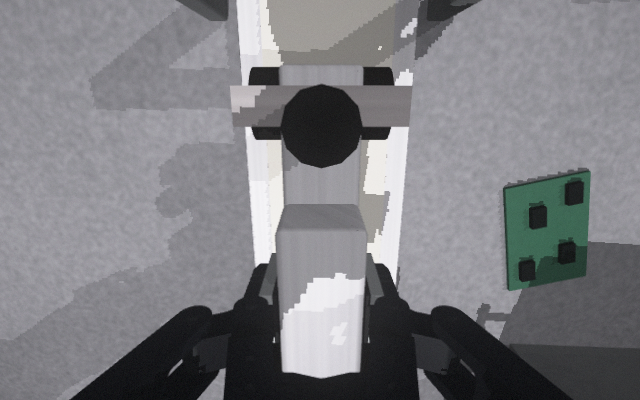

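The wrist view shows the press held square over the sheet, with the front knob at (321,125). The bed's midline is about 3 mm further along tool +x, so I'll correct for that while lowering.

Request:
play_rows --increments '[[[0.002,0.01,0],[0,0,0]],[[0.001,0.015,0],[0,0,0]],[[0,0.015,0],[0,0,0]],[[0,0.012,0],[0,0,0]],[[0,0.007,0],[0,0,0]],[[0,0.003,0],[0,0,0]],[[0,0.003,0],[0,0,0]],[[0,0.002,0],[0,0,0]],[[0,0,0],[0,0,0]],[[0,0,0],[0,0,0]]]'

```text
t: 5.5
eef_pos: [0.5914, -0.1687, 0.0528]
tool_rot: [-0.707, 0.707, 0.025, -0.024]
contact_force: [-0.0, -0.0, -3.8]
gripper_width: 0.392
```

```bash
python3 - <<'E'
from h import *
p,R=pose()
E
```

```text
t 5.50 pos [ 0.5914 -0.1687  0.0528] alpha 4.01 tilt [ 9.e-04 -1.e+00 -3.e-04] F [-0.  -0.  -3.8] g 0.034
```

Request:
play_rows --increments '[[[0,0.001,0],[0,0,0]],[[0,0.001,0],[0,0,0]],[[0,0,0],[0,0,0]],[[0,0,0],[0,0,0]]]'

```text
t: 5.83
eef_pos: [0.5914, -0.1687, 0.0506]
tool_rot: [-0.707, 0.707, 0.025, -0.025]
contact_force: [-0.3, -0.7, -3.7]
gripper_width: 0.39
```

Request:
play_rows --increments '[[[0,0.001,0],[0,0,0]],[[0,0.0005,0],[0,0,0]],[[0,0,0],[0,0,0]],[[0,0,0],[0,0,0]]]'

```text
t: 6.17
eef_pos: [0.5914, -0.1688, 0.0505]
tool_rot: [-0.706, 0.707, 0.025, -0.024]
contact_force: [-4.4, -0.4, 9.8]
gripper_width: 0.393
```

Request:
play_rows --increments '[[[0,-0.0008,0],[0,0,0]],[[0,0,0],[0,0,0]],[[0,0,0],[0,0,0]],[[0,0,0],[0,0,0]],[[0,0,0],[0,0,0]],[[0,0,0],[0,0,0]],[[0,0,0],[0,0,0]],[[0,-0.015,0],[0,0,0]],[[0,-0.02,0],[0,0,0]],[[0,-0.025,0],[0,0,0]],[[0,-0.025,0],[0,0,0]],[[0,-0.015,0],[0,0,0]],[[0,0,0],[0,0,0]],[[0,0,0],[0,0,0]]]' --gripper 0.085

```text
t: 7.33
eef_pos: [0.5915, -0.1687, 0.1503]
tool_rot: [-0.706, 0.707, 0.025, -0.024]
contact_force: [-0.1, 1.0, 0.2]
gripper_width: 0.998
```

```bash
cat > m.py <<'E'
from h import *
C=np.array([.579,-.029]);ex=np.array([-.0698,.9976]);ey=np.array([-.9976,-.0698])
def sh(P): P=np.asarray(P);return np.stack([(P[...,:2]-C)@ex,(P[...,:2]-C)@ey],-1)
def press(name,png=None):
    c,W=cloud(name);z=W[...,2];S=sh(W)
    if png: save(png,c)
    ok=np.isfinite(z)&(abs(S[...,1])<.025)&(abs(S[...,0])<.25)
    k=ok&(z>.092)&(z<.104); b=ok&(z>.08)&(z<.091)
    print(name,'block',b.sum(),end=' ')
    if b.sum()>20:
        r=cv2.minAreaRect(S[b].astype(np.float32));print(np.round(r[0],4),np.round(r[1],4),round(r[2],1),end='')
    print()
    if k.sum()>5:
        l=cv2.connectedComponentsWithStats(k.astype(np.uint8))
        for i in range(1,l[0]):
            q=l[1]==i
            if q.sum()>15: r=cv2.minAreaRect(S[q].astype(np.float32));print(' knob',q.sum(),np.round(S[q].mean(0),4),'rect',np.round(r[0],4),np.round(r[1],4),'z',np.median(z[q]).round(4))
    return c,W,S
E
python3 - <<'E'
from m import *
p,R=pose();print(sh(p))
press('wrist','w3.png');press('top','t3.png')
E
```

```text
t 7.33 pos [ 0.5915 -0.1687  0.1503] alpha 4.01 tilt [ 1.7e-03 -1.0e+00 -7.0e-04] F [-0.1  1.   0.2] g 0.085
[-0.1402736  -0.00269782]
wrist block 5091 [-0.1561 -0.0025] [0.0341 0.1075] 89.9
 knob 1350 [-0.0653 -0.0027] rect [-0.0655 -0.0027] [0.0231 0.0228] z 0.0978
 knob 793 [-0.2073 -0.0026] rect [-0.2091 -0.0028] [0.0232 0.0225] z 0.0976
top block 185 [-1.089e-01  1.000e-04] [0.104  0.0342] 1.1
 knob 56 [-0.0682 -0.0002] rect [-0.0684 -0.0004] [0.0234 0.0206] z 0.0973
```

View pics/w3.png

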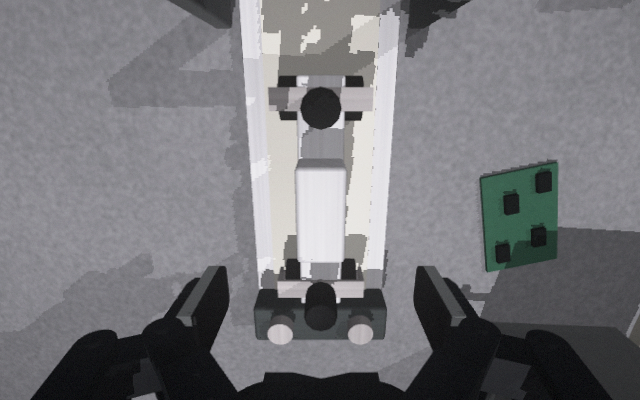

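The wrist view shows the press standing on the sheet, centred, with knobs at (321,108) and (321,307). The rear knob is 69 mm behind the TCP. I'll take it.

Request:
play_rows --increments '[[[0,0,-0.012],[0,0,0]],[[0,0,-0.02],[0,0,0]],[[0,0,-0.02],[0,0,0]],[[0,0,-0.012],[0,0,0]],[[0,0.01,-0.005],[0,0,0]],[[0,0.02,0],[0,0,0]],[[0,0.025,0],[0,0,0]],[[0,0.018,0],[0,0,0]],[[0,0.008,0],[0,0,0]],[[0,0.003,0],[0,0,0]],[[0,0,0],[0,0,0]]]'

```text
t: 8.35
eef_pos: [0.5955, -0.2368, 0.0647]
tool_rot: [0.707, -0.706, -0.024, 0.025]
contact_force: [1.3, 0.6, -0.1]
gripper_width: 0.996
```

Request:
play_rows --increments '[[[0,0,0],[0,0,0]],[[0,0,0],[0,0,0]],[[0,0,0],[0,0,0]],[[0,0,0],[0,0,0]],[[0,0,0],[0,0,0]],[[0,0,0],[0,0,0]],[[0,0,0],[0,0,0]],[[0,0,0],[0,0,0]]]' --gripper 0.012 --grip_force 40

```text
t: 9.02
eef_pos: [0.5961, -0.2376, 0.066]
tool_rot: [-0.707, 0.707, 0.025, -0.025]
contact_force: [-0.8, -1.2, 1.9]
gripper_width: 0.265
```

```bash
python3 - <<'E'
from m import *
p,R=pose();print(sh(p))
press('top','t4.png');press('wrist')
E
```

```text
t 9.02 pos [ 0.5961 -0.2376  0.066 ] alpha 4.01 tilt [ 6.e-04 -1.e+00 -4.e-04] F [-0.8 -1.2  1.9] g 0.023
[-0.209286   -0.00248168]
top block 291 [-0.1336 -0.0005] [0.0377 0.1533] 85.2
 knob 56 [-0.0681 -0.0001] rect [-0.0683 -0.0003] [0.0223 0.0223] z 0.0983
wrist block 18770 [-0.1597 -0.005 ] [0.0469 0.1148] 85.1
 knob 3839 [-0.2054 -0.0026] rect [-0.2084 -0.0014] [0.047  0.0256] z 0.0974
```

Knob gripped. I'll press it 8 mm down.

Request:
play_rows --increments '[[[0,0.002,0],[0,0,0]],[[0,0.002,0],[0,0,0]],[[0,0.002,0],[0,0,0]],[[0,0.002,0],[0,0,0]],[[0,0,0],[0,0,0]],[[0,0,0],[0,0,0]],[[0,0,0],[0,0,0]]]'

```text
t: 9.7
eef_pos: [0.5961, -0.2376, 0.0582]
tool_rot: [-0.707, 0.707, 0.025, -0.025]
contact_force: [-2.4, -0.2, 8.9]
gripper_width: 0.27
```

```bash
python3 - <<'E'
from m import *
p,R=pose();press('wrist')
E
```

```text
t 9.70 pos [ 0.5961 -0.2376  0.0582] alpha 4.01 tilt [ 4.e-04 -1.e+00 -5.e-04] F [-2.4 -0.2  8.9] g 0.023
wrist block 23177 [-0.162  -0.0014] [0.1188 0.0469] 0.1
 knob 731 [-0.2017 -0.0173] rect [-0.2048 -0.0163] [0.0096 0.0263] z 0.0961
 knob 798 [-0.2012  0.012 ] rect [-0.2045  0.0105] [0.0268 0.0121] z 0.0968
 knob 41 [-0.2004  0.0243] rect [-0.2004  0.0243] [0.0013 0.0021] z 0.102
```

Request:
play_rows --increments '[[[0,0,0.002],[0,0,0]],[[0,0,0.003],[0,0,0]],[[0,0,0.004],[0,0,0]],[[0,0,0.005],[0,0,0]],[[0,0,0.005],[0,0,0]],[[0,0,0.005],[0,0,0]],[[0,0,0.005],[0,0,0]],[[0,0,0.005],[0,0,0]],[[0,0,0.005],[0,0,0]],[[0,0,0.005],[0,0,0]],[[0,0,0.005],[0,0,0]],[[0,0,0.005],[0,0,0]],[[0,0,0.005],[0,0,0]],[[0,0,0.004],[0,0,0]],[[0,0,0.003],[0,0,0]],[[0,0,0.002],[0,0,0]],[[0,0,0],[0,0,0]]]'

```text
t: 11.17
eef_pos: [0.5914, -0.1692, 0.0582]
tool_rot: [-0.707, 0.707, 0.025, -0.025]
contact_force: [-2.8, 0.3, 8.3]
gripper_width: 0.265
```

```bash
python3 - <<'E'
from m import *
p,R=pose();print(sh(p))
c,W,S=press('top','t5.png')
c,W,S=press('wrist','w5.png');z=W[...,2]
m=np.isfinite(z)&(z>.112)&(z<.135)&(abs(S[...,0])<.04)&(abs(S[...,1])<.1)
print(m.sum())
if m.sum()>20: print('bar',np.percentile(S[m][:,0],[1,50,99]),np.percentile(S[m][:,1],[1,99]),np.median(z[m]))
a=cv2.imread('pics/t5.png')[150:250,230:450];b=cv2.imread('pics/w5.png')
a=cv2.resize(a,(640,291));cv2.imwrite('pics/c5.png',np.vstack([a,cv2.resize(b,(640,300))]))
E
```

```text
t 11.17 pos [ 0.5914 -0.1692  0.0582] alpha 4.04 tilt [ 6.e-04 -1.e+00 -3.e-04] F [-2.8  0.3  8.3] g 0.023
[-0.14073969 -0.00259308]
top block 279 [-0.0868  0.0018] [0.0376 0.1012] 85.6
wrist block 23200 [-0.0935 -0.0015] [0.0469 0.1187] 90.0
 knob 792 [-0.1326  0.012 ] rect [-0.1361  0.0105] [0.0271 0.012 ] z 0.0967
 knob 726 [-0.1332 -0.0173] rect [-0.1362 -0.0162] [0.0099 0.0263] z 0.0962
 knob 38 [-0.132   0.0242] rect [-0.132   0.0242] [0.0014 0.0015] z 0.1015
0
```

View pics/c5.png

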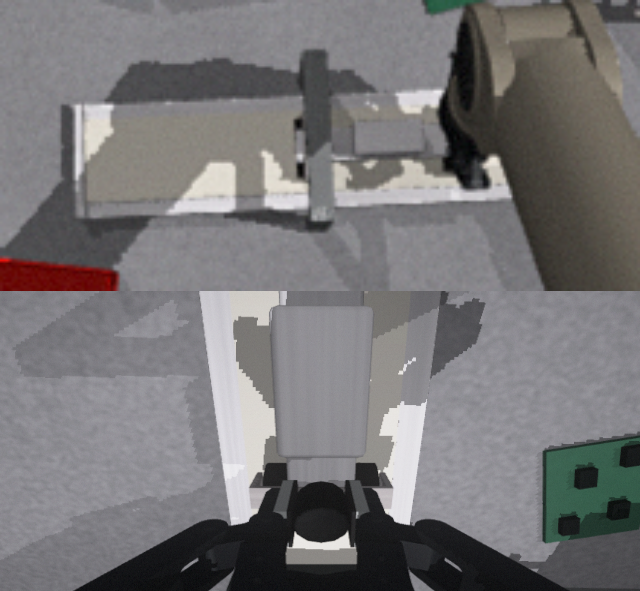

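The combined picture shows the front roller just through under the bar and the press straight on the sheet. I'll continue to half-way.

Request:
play_rows --increments '[[[0,0,0.002],[0,0,0]],[[0,0,0.003],[0,0,0]],[[0,0,0.004],[0,0,0]],[[0,0,0.005],[0,0,0]],[[0,0,0.005],[0,0,0]],[[0,0,0.005],[0,0,0]],[[0,0,0.005],[0,0,0]],[[0,0,0.005],[0,0,0]],[[0,0,0.005],[0,0,0]],[[0,0,0.005],[0,0,0]],[[0,0,0.005],[0,0,0]],[[0,0,0.005],[0,0,0]],[[0,0,0.005],[0,0,0]],[[0,0,0.004],[0,0,0]],[[0,0,0.003],[0,0,0]],[[0,0,0.002],[0,0,0]],[[0,0,0],[0,0,0]]]'

```text
t: 12.68
eef_pos: [0.5867, -0.1013, 0.0582]
tool_rot: [-0.707, 0.707, 0.025, -0.025]
contact_force: [-1.8, 1.1, 8.8]
gripper_width: 0.268
```

```bash
python3 - <<'E'
from m import *
p,R=pose();print(sh(p))
c,W,S=press('top','t6.png');z=W[...,2]
press('wrist')
E
```

```text
t 12.68 pos [ 0.5867 -0.1013  0.0582] alpha 4.04 tilt [ 7.e-04 -1.e+00 -1.e-04] F [-1.8  1.1  8.8] g 0.023
[-0.07261298 -0.0026197 ]
top block 181 [ 0.004  -0.0004] [0.0371 0.145 ] 85.6
 knob 53 [0.0677 0.0001] rect [0.0677 0.0002] [0.0206 0.0227] z 0.097
wrist block 13301 [-0.0252 -0.0016] [0.0468 0.1185] 89.9
 knob 798 [-0.0645  0.0119] rect [-0.0677  0.0107] [0.0271 0.012 ] z 0.0966
 knob 740 [-0.065  -0.0173] rect [-0.0681 -0.0162] [0.0101 0.0266] z 0.0962
 knob 41 [-0.0638  0.0242] rect [-0.0636  0.0243] [0.0019 0.0015] z 0.1016
```

Request:
play_rows --increments '[[[0,-0.003,0],[0,0,0]],[[0,-0.003,0],[0,0,0]],[[0,-0.001,0],[0,0,0]],[[0,0,0],[0,0,0]]]'

```text
t: 13.12
eef_pos: [0.5866, -0.1015, 0.0647]
tool_rot: [0.707, -0.707, -0.025, 0.025]
contact_force: [0.7, 1.0, 3.0]
gripper_width: 0.27
```

Request:
play_rows --increments '[[[0,0,0],[0,0,0]],[[0,0,0],[0,0,0]],[[0,0,0],[0,0,0]],[[0,0,0],[0,0,0]],[[0,0,0],[0,0,0]],[[0,0,0],[0,0,0]],[[0,-0.01,0],[0,0,0]],[[0,-0.025,0],[0,0,0]],[[0,-0.025,0],[0,0,0]],[[0,-0.025,0],[0,0,0]],[[0,-0.02,0],[0,0,0]],[[0,0,0],[0,0,0]]]' --gripper 0.085

```text
t: 14.12
eef_pos: [0.5892, -0.1017, 0.175]
tool_rot: [-0.706, 0.707, 0.028, -0.022]
contact_force: [0.1, 0.4, -0.9]
gripper_width: 0.997
```

Request:
play_rows --increments '[[[0,0,0.012],[0,0,0]],[[0,0,0.02],[0,0,0]],[[0,0,0.025],[0,0,0]],[[0,0,0.025],[0,0,0]],[[0,0,0.025],[0,0,0]],[[0,0,0.022],[0,0,0]],[[0,0,0.012],[0,0,0]],[[0,0,0.003],[0,0,0]],[[0,0,0],[0,0,0]],[[0,0,0],[0,0,0]]]'

```text
t: 14.95
eef_pos: [0.5761, 0.0405, 0.1691]
tool_rot: [-0.706, 0.707, 0.024, -0.025]
contact_force: [-0.9, -0.7, 1.2]
gripper_width: 1.0
```

```bash
python3 - <<'E'
from m import *
p,R=pose();print(sh(p))
press('top','t7.png')
press('wrist','w7.png')
E
```

```text
t 14.95 pos [0.5761 0.0405 0.1691] alpha 3.95 tilt [-9.e-04 -1.e+00 -1.e-03] F [-0.9 -0.7  1.2] g 0.085
[ 0.06951431 -0.00196481]
top block 7 
 knob 53 [-0.076   0.0002] rect [-0.0764 -0.0008] [0.0223 0.0202] z 0.0981
wrist block 2289 [ 0.0049 -0.0024] [0.0339 0.1562] 89.6
 knob 879 [ 0.0721 -0.0027] rect [ 0.0712 -0.0029] [0.0234 0.0228] z 0.0977
 knob 423 [-0.0678 -0.0028] rect [-0.0685 -0.0029] [0.0159 0.0221] z 0.0974
```

View pics/w7.png

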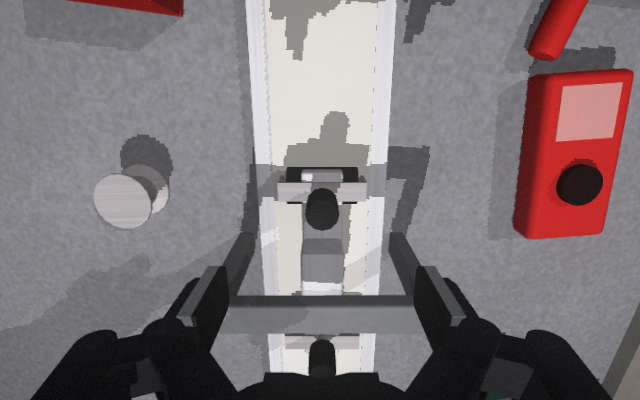

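The wrist view from beyond the bar shows the free knob at (321,208), the bar across row 312, and the press straight. I'll take this knob.

Request:
play_rows --increments '[[[0.001,0.01,0.002],[0,0,0]],[[0,0.02,0],[0,0,0]],[[0,0.025,0],[0,0,0]],[[0,0.025,0],[0,0,0]],[[0,0.015,0],[0,0,0]],[[0,0.006,0],[0,0,0]],[[0,0.003,0],[0,0,0]],[[0,0,0],[0,0,0]]]'

```text
t: 15.72
eef_pos: [0.5771, 0.0436, 0.0652]
tool_rot: [0.707, -0.707, -0.024, 0.025]
contact_force: [-0.2, 0.3, 0.1]
gripper_width: 0.998
```

Request:
play_rows --increments '[[[0,0,0],[0,0,0]],[[0,0,0],[0,0,0]],[[0,0,0],[0,0,0]],[[0,0,0],[0,0,0]],[[0,0,0],[0,0,0]],[[0,0,0],[0,0,0]],[[0,0,0],[0,0,0]],[[0,0,0],[0,0,0]]]' --gripper 0.012

```text
t: 16.38
eef_pos: [0.5774, 0.044, 0.0659]
tool_rot: [-0.707, 0.707, 0.025, -0.024]
contact_force: [-0.1, 0.1, 1.6]
gripper_width: 0.267
```

```bash
python3 - <<'E'
from m import *
p,R=pose();print(sh(p))
press('top')
E
```

```text
t 16.38 pos [0.5774 0.044  0.0659] alpha 4.01 tilt [ 7.e-04 -1.e+00 -0.e+00] F [-0.1  0.1  1.6] g 0.023
[ 0.07290962 -0.00352538]
top block 8 
 knob 54 [-0.076  -0.0003] rect [-0.076  -0.0005] [0.0218 0.0202] z 0.0987
```

Request:
play_rows --increments '[[[0,0.002,0],[0,0,0]],[[0,0.002,0],[0,0,0]],[[0,0.002,0],[0,0,0]],[[0,0.002,0],[0,0,0]],[[0,0,0],[0,0,0]],[[0,0,0],[0,0,0]],[[0,0,0],[0,0,0]]]'

```text
t: 17.02
eef_pos: [0.5775, 0.044, 0.0581]
tool_rot: [-0.707, 0.707, 0.025, -0.025]
contact_force: [-1.6, -0.7, 8.2]
gripper_width: 0.268
```

Request:
play_rows --increments '[[[0,0,0.002],[0,0,0]],[[0,0,0.003],[0,0,0]],[[0,0,0.004],[0,0,0]],[[0,0,0.005],[0,0,0]],[[0,0,0.005],[0,0,0]],[[0,0,0.005],[0,0,0]],[[0,0,0.005],[0,0,0]],[[0,0,0.005],[0,0,0]],[[0,0,0.005],[0,0,0]],[[0,0,0.005],[0,0,0]],[[0,0,0.005],[0,0,0]],[[0,0,0.005],[0,0,0]],[[0,0,0.005],[0,0,0]],[[0,0,0.004],[0,0,0]],[[0,0,0.003],[0,0,0]],[[0,0,0.002],[0,0,0]],[[0,0,0],[0,0,0]]]'

```text
t: 18.43
eef_pos: [0.5729, 0.1127, 0.0583]
tool_rot: [0.707, -0.706, -0.026, 0.024]
contact_force: [-1.0, 0.7, 9.3]
gripper_width: 0.267
```

Request:
play_rows --increments '[[[0,0,0.002],[0,0,0]],[[0,0,0.003],[0,0,0]],[[0,0,0.004],[0,0,0]],[[0,0,0.005],[0,0,0]],[[0,0,0.005],[0,0,0]],[[0,0,0.005],[0,0,0]],[[0,0,0.005],[0,0,0]],[[0,0,0.005],[0,0,0]],[[0,0,0.005],[0,0,0]],[[0,0,0.005],[0,0,0]],[[0,0,0.005],[0,0,0]],[[0,0,0.005],[0,0,0]],[[0,0,0.004],[0,0,0]],[[0,0,0.003],[0,0,0]],[[0,0,0.002],[0,0,0]],[[0,0,0],[0,0,0]]]'

```text
t: 19.77
eef_pos: [0.5688, 0.1757, 0.0584]
tool_rot: [0.707, -0.706, -0.026, 0.024]
contact_force: [-0.9, 0.5, 8.4]
gripper_width: 0.27
```

```bash
python3 - <<'E'
from m import *
p,R=pose();print(sh(p))
press('top')
c,W,S=press('wrist','w8.png');z=W[...,2]
m=np.isfinite(z)&(abs(S[...,1])<.03)&(S[...,0]>.2)&(S[...,0]<.27)&(z<.05)
for x0 in np.arange(.22,.266,.004):
    q=m&(abs(S[...,0]-x0)<.002)
    if q.any(): print(x0.round(3),q.sum(),np.median(z[q]).round(4))
E
```

```text
t 19.77 pos [0.5688 0.1757 0.0584] alpha 4.05 tilt [ 2.e-03 -1.e+00  9.e-04] F [-0.9  0.5  8.4] g 0.023
[ 0.20495955 -0.0040945 ]
top block 116 [0.0904 0.0009] [0.0319 0.0902] 86.0
 knob 55 [ 0.0555 -0.0007] rect [ 0.0553 -0.0013] [0.0214 0.0201] z 0.0985
wrist block 4019 [ 0.1913 -0.0019] [0.0455 0.0547] 89.3
 knob 793 [0.213  0.0105] rect [0.2098 0.0094] [0.0268 0.0124] z 0.0966
 knob 705 [ 0.2123 -0.0184] rect [ 0.2088 -0.0174] [0.0087 0.0267] z 0.0963
 knob 69 [0.2136 0.0235] rect [0.2136 0.0234] [0.0016 0.0032] z 0.1016
0.22 1175 0.0207
0.224 1707 0.0358
0.228 688 0.02
0.232 692 0.0199
0.236 688 0.02
0.24 713 0.0199
0.244 418 0.0202
0.248 782 0.0269
0.252 1724 0.023
0.256 660 0.0
0.26 650 -0.0001
0.264 634 -0.0
```

View pics/w8.png

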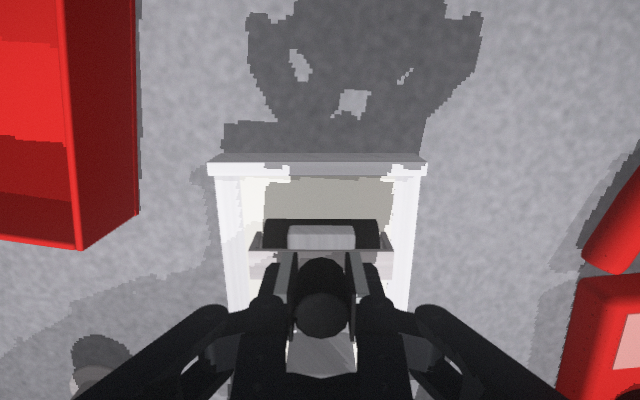

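The wrist view shows the press straight, with the roller front (row 220) about 17 mm short of the lip (row 160). I'll roll on 14 mm.

Request:
play_rows --increments '[[[0,0,0.002],[0,0,0]],[[0,0,0.003],[0,0,0]],[[0,0,0.004],[0,0,0]],[[0,0,0.003],[0,0,0]],[[0,0,0.002],[0,0,0]],[[0,0,0.001],[0,0,0]],[[0,0,0],[0,0,0]],[[0,0,0],[0,0,0]]]'

```text
t: 20.53
eef_pos: [0.5678, 0.1904, 0.0584]
tool_rot: [0.707, -0.706, -0.026, 0.024]
contact_force: [-0.1, 0.2, 8.9]
gripper_width: 0.269
```

Request:
play_rows --increments '[[[0,-0.003,0],[0,0,0]],[[0,-0.003,0],[0,0,0]],[[0,-0.0015,0],[0,0,0]],[[0,0,0],[0,0,0]]]'

```text
t: 20.87
eef_pos: [0.5677, 0.1901, 0.0655]
tool_rot: [0.707, -0.706, -0.025, 0.024]
contact_force: [2.5, 0.9, 3.0]
gripper_width: 0.27
```

Request:
play_rows --increments '[[[0,0,0],[0,0,0]],[[0,0,0],[0,0,0]],[[0,0,0],[0,0,0]],[[0,0,0],[0,0,0]],[[0,0,0],[0,0,0]],[[0,0,0],[0,0,0]],[[0,-0.01,0],[0,0,0]],[[0,-0.025,0],[0,0,0]],[[0,-0.025,0],[0,0,0]],[[0,-0.025,0],[0,0,0]],[[0,-0.025,0],[0,0,0]],[[0,-0.015,0],[0,0,0]],[[0,-0.005,0],[0,0,0]],[[0,0,0],[0,0,0]],[[0,0,0],[0,0,0]]]' --gripper 0.085

```text
t: 22.12
eef_pos: [0.5665, 0.1893, 0.1947]
tool_rot: [-0.707, 0.707, 0.025, -0.025]
contact_force: [0.4, -0.0, -0.8]
gripper_width: 0.994
```

```bash
python3 - <<'E'
from m import *
p,R=pose();print(sh(p))
press('top','t9.png')
c,W,S=press('wrist','w9.png');z=W[...,2]
m=np.isfinite(z)&(abs(S[...,1])<.035)
for x0 in np.arange(.225,.262,.003):
    q=m&(abs(S[...,0]-x0)<.0015)
    if q.any(): print(x0.round(3),q.sum(),np.percentile(z[q],[10,50,90]).round(4))
b=cv2.imread('pics/w9.png');a=cv2.imread('pics/t9.png')[80:300,160:480]
cv2.imwrite('pics/c9.png',np.vstack([cv2.resize(a,(400,275)),cv2.resize(b,(400,250))]))
E
```

```text
t 22.12 pos [0.5665 0.1893 0.1947] alpha 4.01 tilt [-4.e-04 -1.e+00 -4.e-04] F [ 0.4 -0.  -0.8] g 0.085
[ 0.2186867  -0.00278797]
top block 207 [ 0.1177 -0.    ] [0.0332 0.0988] 86.6
 knob 55 [ 0.0697 -0.0007] rect [ 0.0697 -0.0008] [0.0234 0.0201] z 0.0982
wrist block 3054 [ 0.1517 -0.0037] [0.0341 0.1556] 89.7
 knob 722 [ 0.2184 -0.004 ] rect [ 0.2178 -0.004 ] [0.0229 0.023 ] z 0.0977
 knob 487 [ 0.0759 -0.0036] rect [ 0.0742 -0.0036] [0.0232 0.0223] z 0.0974
0.225 382 [0.055  0.0565 0.0977]
0.228 682 [0.0502 0.0567 0.2671]
0.231 3845 [0.2672 0.2724 0.2753]
0.234 439 [0.0197 0.0473 0.2736]
0.237 4964 [0.0512 0.2752 0.2802]
0.24 245 [0.0191 0.0201 0.2722]
0.243 215 [0.0191 0.02   0.0207]
0.246 147 [0.0259 0.0268 0.0278]
0.249 221 [0.0261 0.027  0.0279]
0.252 404 [0.006  0.0259 0.0275]
0.255 343 [-0.0007  0.0007  0.0201]
0.258 204 [-0.001  -0.0001  0.001 ]
0.261 210 [-0.0011 -0.      0.0009]
```

View pics/c9.png

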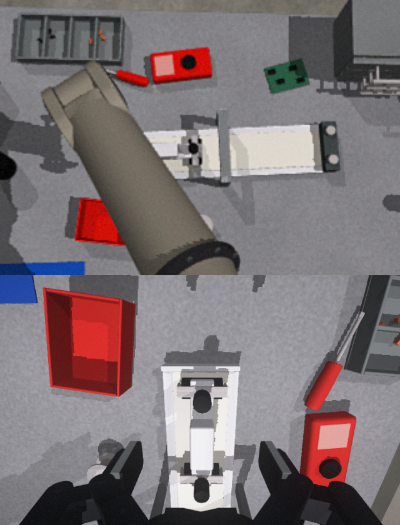

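The last picture shows the press upright on the sheet next to the lip. The gripper is clear above it, and the bystanders I can see are in place. Handing in.

```bash
python3 -c "
from station import *
print(hand_in())"
```

```text
the job is handed in; nothing more can be done
None
```

The overlay sheet is rolled along its middle from the clamp-block end to the low lip. I handed the job in at about 22 s of the 67 s limit, and no verdict is reported.

**What I did**
- I lifted the press by its block and stood it lengthwise at the clamp-block end, its rear end about 5–8 mm off the block.
- I gripped the rear knob, pushed it about 8 mm down and rolled the press until it stood half-way under the lamp bar. I let go, went over the bar, took the front knob, pushed it down about 8 mm and pulled the press on through.
- I raised the hand before each release so the knob sprang back.

**Last checks**
- The press stands upright and straight on the sheet, about 1 mm off the midline, and roughly 4–5 mm short of the lip. Both knobs are back up at full height.
- The gripper is open and about 10 cm above the press, touching nothing.
- Contact force read about 8–9 N in every reading while rolling. The only other notable reading was about 10 N when setting the press down. I saw no sign of touching the bar.
- The bystanders in view in the last picture look unmoved. The arm hides part of the bench there, and I compared by eye only.

**Disagreement:** the top and wrist cameras differ by about 2–3 mm. I went by the wrist camera, which agreed with the arm's own position.

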